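# Clear the charger bay and charge the battery pack

### The arm

A 6-joint arm with a two-finger parallel gripper is mounted at the origin on the work surface. World frame = base frame: x ahead of the robot, y to its left, z up, the work surface at z = 0. Lengths are in m, angles in degrees, forces in N, time in s.
With the tool pointing down it reaches from about 0.4 to 0.825 m from the base axis. Payload 7 kg.
Tool frame: the origin (TCP) lies midway between the tips of the shut fingers; the grasp point (between the pads) lies r.grasp_offset behind it (r.grasp_offset is the distance from the TCP to the grasp point, in m); x points along the fingers, z is the direction in which the jaws open and shut, and the axes are right-handed (so a half turn about x gives the same grasp; the last joint's range is limited). The gripper opens to 88 mm and grips with 3 to 60 N. Pads are 19 mm wide; open, the fingers measure 130 mm over their backs; the gripper's body (78 mm by 193 mm) begins 47 mm behind the grasp point.
Start: joints at [82.282, 20.546, 0.682, 0, -70.136, -16.507], TCP at [0.277, 0.616, 0.227] pointing down, gripper open.
Joint ranges: [-176.03, 176.03], [-82.01, 121.73], [-58.28, 71.71], [-173.87, 95.51], [-174.79, -0.11], [-173.66, 173.66]. Speed limits (degrees/s): [136.94, 136.94, 172.46, 180, 180, 180].

### API

Orientations are given as [roll, pitch, yaw] about the fixed x, y, z axes, in that order (R = Rz(yaw) Ry(pitch) Rx(roll)).
In Python, from plant import readout, vision, close_job, r gives the robot as it stands.
- The arm moves only by the shell command python3 -m handwheel 'ROWS' [OPENING] [FORCE]. ROWS is JSON, a list that holds one entry, the list of rows, each a list of 4 numbers: the shift along the world's x, y, z in units of 40 mm (1.0 is 40 mm), then the turn about the world's z in units of 5 degrees (1.0 is 5 degrees). In form: [[[tx, ty, tz, roll], ...]]. A call has 1 to 8 rows; each row shifts and turns the pose as measured when the row begins; what a row does not reach is not made up. A row lasts 1/10 s, in which the tool goes at most 50 mm and 8.59 degrees, less where a joint would pass 70% of its speed; a pose out of reach is approached as far as the arm can. A call is refused whole if a number of a shift passes 1 or a number of a turn 1, either way. A call with a gripper value outside its range is refused whole. OPENING is the finger opening in mm, from 0 to 87.6, set as the call begins (- or left out, the last holds). The fingers move at their own pace and stop on an object; FORCE is the grip in N (left out, the last holds). Time passes only in rows, so rows that do not move let the fingers close. It gives the time, the measured TCP pose, the force and the opening at its end, in the units of the state.
- readout.get_state(): the state, without advancing time (a new reading comes with each control period).
- vision.capture(name): name is "scene" or "top"; returns the picture (420x560x3 uint8, blue, green, red); there is no depth.
- vision.get_calibration(name): a dict with "intrinsics" (3x3 intrinsics, pixels), "pose" (4x4, takes a point from camera to world coordinates). Camera axes: x right, y up, looking along -z (the intrinsics and any distortion apply to the point x, -y, -z); pixel columns grow to the right and rows downward; lengths in m; the calibration is good to about 2 mm. A picture is of the moment at which its call begins. get_calibration takes no time and is no camera call.
- close_job(): hands the job in, once; it reports no verdict.
The state is a dict: "time_s": time; "joints": joint angles; "qd": joint speeds; "joint_torque": joint torques, N m; "tcp_pos": TCP position; "eef_rot": TCP orientation; "contact_force": force on the tool from outside, world axes, zero at the start; "moment": the same for the moment, N m; "gripper_width": finger opening in m.
Only numpy, scipy, OpenCV 4.12 (cv2) and the standard library are available. Lean on these libraries where they do the work, as an engineer would, in place of code of your own. Each camera call takes 0.05 s, during which the arm holds its last target.

### The job

A timber offcut is lying across the free bay of the twin battery charger. First lift it away and lay it flat in the offcut tray, then take the loose battery pack of the same kind as the one already charging (not the longer one, not the small slim one) and set it upright, squarely and right down in the freed bay. Lower the pack in gently, do not let it drop.

Things in the scene. Friction and masses are not known exactly. Their poses are not given: they have to be found in the camera images.
- charger: Fixed grey twin charger, 150 x 210 mm, black strip on its -x front. Origin at table height under the centre of the FREE bay: 108 mm (x) by 78 mm (y) inside, floor 20 mm and rim 45 mm above the table, walls 10 mm. The taken bay, 112 mm away towards +y, holds a latched, immovable pack identical to pack, top at 88 mm. z up.
- offcut: Square pine batten, 170 mm long (x), 38 mm wide (y), 38 mm high (z), about 0.12 kg. Origin at the centre of its underside. Starts loose, lying roughly along the charger x across the free bay, on its rims (underside 45 mm above the table).
- tray: Shallow open metal offcut tray, empty, fixed to the table, 250 mm (x) by 170 mm (y) outside and 45 mm high, walls and floor 5 mm thick. Origin at the centre of its underside, z up.
- pack: Loose battery pack like the one charging, 68 mm high, 0.45 kg: black body 94 (x) x 64 (y) x 40 mm high, with a narrower grey block 66 (x) x 42 (y) x 28 mm high centred on top, good to grip. Origin: centre of its underside, z up. Stands upright; fits either way round, x along the charger x. Near it stand two similar packs: one 140 mm long, one slim (85 x 36 x 46 mm).
Mind the look-alikes: they are no part of the job. Of the things shaped like the offcut, the pine one is meant.

How it is judged:
By the outcome, as a careful person would: the job done as asked, in the order asked, and still so for the second after the job is handed in, with the robot touching nothing.
It also fails if it takes over 61 s, if anything falls off the work surface, if the arm or the gripper's body presses on something with over 40 N, if the wrist force passes 120 N, or if a joint passes its speed limit or range.

## Working session

There is one attempt and no reset: what is moved stays moved. The work goes in short steps, Python scripts to look and compute and a shell command to move; the robot and the scene stay as the last step left them, time stands still between calls to the robot, and variables do not carry over. Pictures are saved under pics/ and viewed, and the job is handed in when it is done.

```bash
ls; mkdir -p pics
python3 - <<'E'
from plant import readout, vision, r
import cv2,json
print(readout.get_state()); print(r.grasp_offset)
for n in("scene","top"):
    cv2.imwrite(f"pics/{n}0.png",vision.capture(n)); print(n,vision.get_calibration(n))
E
```

```text
pics
{'time_s': 0.0, 'joints': array([ 8.22816452e+01,  2.05903803e+01,  6.34178700e-01, -2.09188477e-02,
       -7.01351371e+01, -1.65070078e+01]), 'qd': array([-0.07799992, -0.04761605, -0.03314479, -0.01415188, -0.16560267,
        0.01984551]), 'joint_torque': array([-5.63874937e-05, -5.82707906e+01,  2.93061447e+01,  6.99691683e+00,
        6.90897970e-03, -1.60469449e-04]), 'tcp_pos': array([0.27678912, 0.61510837, 0.22563515]), 'eef_rot': array([   4.3583391 ,   89.9065676 , -109.87414744]), 'contact_force': array([ 0.55314363, -0.32964949, -0.31712701]), 'moment': array([-0.007377  , -0.01168655,  0.03940792]), 'gripper_width': 0.08769115796834526}
0.0188
scene {'intrinsics': array([[522.1410547 ,   0.        , 280.45535393],
       [  0.        , 522.1410547 , 206.95137411],
       [  0.        ,   0.        ,   1.        ]]), 'pose': array([[ 0.85496492, -0.45096557,  0.25625191,  0.74362433],
       [ 0.5186108 ,  0.73482975, -0.43711335, -0.58237105],
       [ 0.00882154,  0.50661159,  0.86212927,  1.100917  ],
       [ 0.        ,  0.        ,  0.        ,  1.        ]])}
top {'intrinsics': array([[444.33666469,   0.        , 280.73269162],
       [  0.        , 444.33666469, 207.88640582],
       [  0.        ,   0.        ,   1.        ]]), 'pose': array([[ 2.08479182e-02,  9.97975259e-01, -6.00894918e-02,
         3.55651916e-01],
       [-9.99782121e-01,  2.07478682e-02, -2.28853313e-03,
        -3.10339701e-02],
       [-1.03717059e-03,  6.01241107e-02,  9.98190370e-01,
         1.22828052e+00],
       [ 0.00000000e+00,  0.00000000e+00,  0.00000000e+00,
         1.00000000e+00]])}
```

View pics/scene0.png

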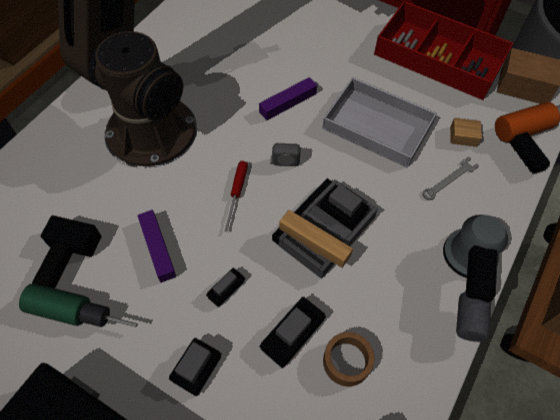

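View pics/top0.png

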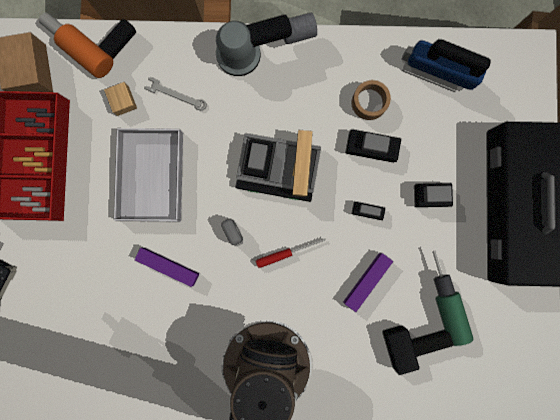

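```bash
cat > h.py <<'E'
import numpy as np, cv2
from plant import readout, vision, r
def ray(n,p):
    c=vision.get_calibration(n);K=c["intrinsics"];T=np.array(c["pose"])
    d=np.linalg.inv(K)@np.array([p[0],p[1],1.]); d=T[:3,:3]@np.array([d[0],-d[1],-d[2]])
    return T[:3,3],d
def onz(n,p,z):
    o,d=ray(n,p); return o+d*(z-o[2])/d[2]
def proj(n,P):
    c=vision.get_calibration(n);K=c["intrinsics"];T=np.linalg.inv(np.array(c["pose"]))
    q=(T@np.append(P,1))[:3]; q=K@np.array([q[0],-q[1],-q[2]]); return q[:2]/q[2]
def rect(n,cnt,z):
    P=np.array([onz(n,p,z)[:2] for p in cnt.reshape(-1,2)],np.float32)*1000
    (c,s,a)=cv2.minAreaRect(P); 
    if s[0]<s[1]: s=s[::-1]; a-=90
    a=(a+90)%180-90
    return np.round(c,1),np.round(s,1),round(a,1)
def crop(img,x0,y0,x1,y1,k,name):
    cv2.imwrite(name,cv2.resize(img[y0:y1,x0:x1],None,fx=k,fy=k,interpolation=cv2.INTER_CUBIC))
E
python3 - <<'E'
from h import *
t=cv2.imread("pics/top0.png"); s=cv2.imread("pics/scene0.png")
crop(t,220,90,480,240,3,"pics/c1.png")
crop(s,160,160,400,400,2.5 and 2.5,"pics/c2.png")
hsv=cv2.cvtColor(t,cv2.COLOR_BGR2HSV)
m=cv2.inRange(hsv,(8,90,80),(25,255,255))
for c in cv2.findContours(m,0,1)[0]:
    if cv2.contourArea(c)>200: print("pine",cv2.boundingRect(c),rect("top",c,.083))
g=hsv[...,2]
for x,y in[(434,195),(434,186),(374,145),(258,157),(280,180),(305,150),(147,180),(120,180),(450,195)]: print((x,y),hsv[y,x])
E
```

```text
pine (13, 157, 39, 16) (array([527. , 619.7]), array([106.1,  29.3]), 65.9)
pine (293, 130, 19, 66) (array([543.7, -80.4]), array([169.5,  42.2]), -3.8)
pine (104, 82, 33, 34) (array([703.5, 398.9]), array([77.7, 62.5]), 22.9)
pine (354, 80, 37, 37) (array([ 718.4, -261. ]), array([94.8, 93.1]), 64.0)
pine (0, 33, 50, 56) (array([801.1, 655.9]), array([145.8, 128.6]), 3.8)
pine (54, 24, 59, 54) (array([831.3, 502.6]), array([180.3,  66.7]), 51.3)
pine (196, 0, 35, 23) (array([944.2, 162.3]), array([90.7, 60.1]), -88.8)
(434, 195) [ 30   5 107]
(434, 186) [ 6 14 93]
(374, 145) [ 38  10 105]
(258, 157) [ 20   7 106]
(280, 180) [ 20   7 111]
(305, 150) [ 17 116 180]
(147, 180) [ 60   2 168]
(120, 180) [168  14  94]
(450, 195) [  0   4 118]
```

View pics/c1.png

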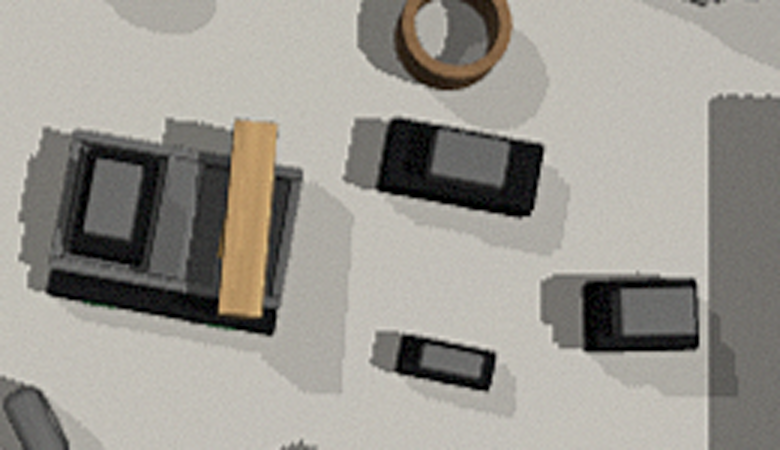

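View pics/c2.png

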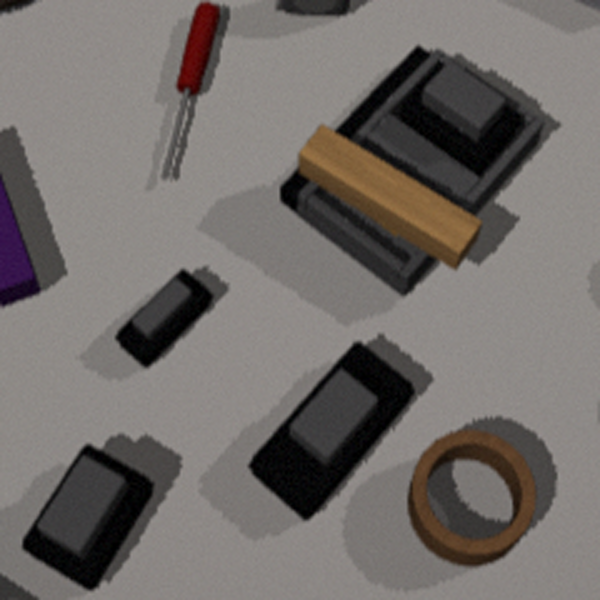

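Run:
```python
from h import *
for n in("top","scene"):
    t=cv2.imread(f"pics/{n}0.png"); g=cv2.cvtColor(t,cv2.COLOR_BGR2GRAY); g=cv2.medianBlur(g,3)
    if n=="top":
        crop(t,225,115,335,215,7,"pics/c3.png"); crop(t,100,110,200,230,5,"pics/c4.png")
        print(g[195,405:460]); print(g[157,235:320])
    else:
        crop(t,260,165,390,290,5,"pics/c5.png")
    lo,hi=(62,135) if n=="top" else (30,80)
    m=cv2.inRange(g,0,58 if n=="top" else 32)
    cs,h=cv2.findContours(m,cv2.RETR_CCOMP,1)
    for c,hh in zip(cs,h[0]):
        A=cv2.contourArea(c)
        if A<80: continue
        x,y,w,hgt=cv2.boundingRect(c)
        if n=="top" and not(230<x<460 and 120<y<230):continue
        print(n,"hole" if hh[3]>=0 else "outer",(x,y,w,hgt),A,"z68",rect(n,c,.068),"z40",rect(n,c,.04),"z88",rect(n,c,.088),"z60",rect(n,c,.06))
```

```text
[114 114 112 112 113 113 115 117 117  57   4   4   5  13  13  15  12  13
  17  38  38  41  81 106 109 107 107 107 108 107 107 107 108 108 109 109
 109 109 109 108 108 107 108 106 108 107  79  79 165 177 177 109  94  94
  96]
[114 114 114 115 112  83  65  64  53  46  34  22  11  11  64 103 106 106
 106 104 104 104 104 105 104 105 106 106 108 106  84  26  23  19  22  22
  40  45  52  90  93  97  97  97 104 104 105 107 108 108  72  49  49  51
  53  53  53  51  51  47  47 152 152 156 156 156 154 154 155 154 151 151
 156 164 164  95  51  49  51  50  53  88  90  98 131]
top outer (352, 202, 33, 18) 175.5 z68 (array([ 423.3, -256.9]), array([82.9, 33.9]), 79.4) z40 (array([ 424.9, -262.3]), array([84.9, 34.7]), 79.4) z88 (array([ 422.1, -253. ]), array([81.5, 33.3]), 79.4) z60 (array([ 423.8, -258.4]), array([83.5, 34.2]), 79.4)
top outer (414, 183, 39, 24) 410.5 z68 (array([ 469. , -426.2]), array([99.1, 60.5]), -88.8) z40 (array([ 471.7, -435.8]), array([101.5,  61.9]), -88.8) z88 (array([ 467. , -419.4]), array([97.4, 59.4]), -88.8) z60 (array([ 469.7, -429. ]), array([99.8, 60.9]), -88.
[... 290 characters left out ...]
39) 105.0 z68 (array([ 532.7, -106.5]), array([102. ,  12.6]), -8.4) z40 (array([ 537. , -108.3]), array([104.4,  12.9]), -8.4) z88 (array([ 529.6, -105.2]), array([100.2,  12.3]), -8.4) z60 (array([ 533.9, -107. ]), array([102.7,  12.6]), -8.4)Traceback (most recent call last):
  File "<stdin>", line 17, in <module>
  File "h.py", line 13, in rect
    P=np.array([onz(n,p,z)[:2] for p in cnt.reshape(-1,2)],np.float32)*1000
                ~~~^^^^^^^
  File "h.py", line 8, in onz
    o,d=ray(n,p); return o+d*(z-o[2])/d[2]
        ~~~^^^^^
  File "h.py", line 4, in ray
    c=vision.get_calibration(n);K=c["intrinsics"];T=np.array(c["pose"])
ValueError: time passes only in moves, steps and waits
```

View pics/c3.png

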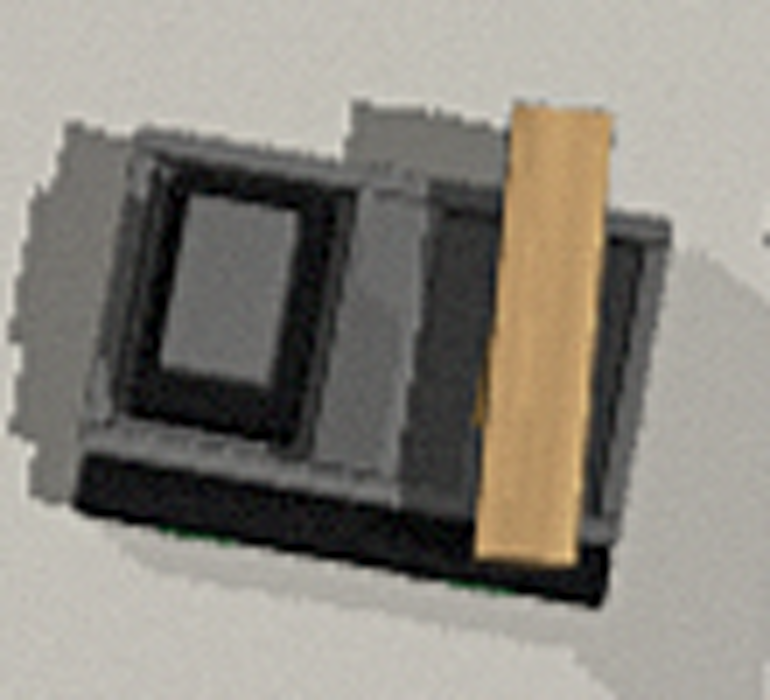

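View pics/c4.png

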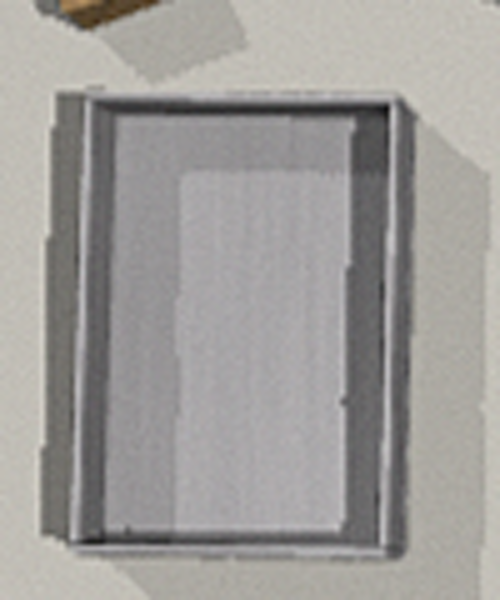

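```bash
python3 - <<'E'
s=open('h.py').read()
s=s.replace("def ray","import json,os\ndef _ld():\n    if not os.path.exists('cal.json'):\n        json.dump({n:{k:np.array(v).tolist() for k,v in vision.get_calibration(n).items() if k in('intrinsics','pose')} for n in('top','scene')},open('cal.json','w'))\n    return {n:{k:np.array(v) for k,v in d.items()} for n,d in json.load(open('cal.json')).items()}\nCAL=_ld()\ndef ray",1).replace("vision.get_calibration(n);K","CAL[n];K")
s+='''
def fit(n,pts,k,off,zs,name):
    """pts: crop corner coords; returns world xy"""
    P=np.array([onz(n,((p[0]+.5)/k-.5+off[0],(p[1]+.5)/k-.5+off[1]),zs)*1000 for p in pts])[:,:2]
    print(name,"c",P.mean(0).round(1),"sides",[round(float(np.linalg.norm(P[(i+1)%len(P)]-P[i])),1) for i in range(len(P))],"ang",[round(float(np.degrees(np.arctan2(*(P[(i+1)%len(P)]-P[i])[::-1]))),1) for i in range(len(P))]); return P
'''
open('h.py','w').write(s)
E
python3 - <<'E'
from h import *
fit("top",[(137,130),(668,218),(612,542),(82,442)],7,(225,115),.045,"rim")
fit("top",[(185,195),(298,208),(270,388),(160,375)],7,(225,115),.088,"blk")
fit("top",[(514,105),(612,112),(577,565),(475,557)],7,(225,115),.083,"pine")
fit("top",[(90,97),(400,97),(385,550),(72,548)],5,(100,110),.045,"tray")
t=cv2.imread("pics/top0.png");s=cv2.imread("pics/scene0.png")
crop(t,400,170,470,220,10,"pics/c6.png")
crop(s,260,165,390,285,5,"pics/c5.png")
crop(s,160,330,230,400,8,"pics/c7.png")
p=onz("top",(269.,370.),0);print(p)
E
```

```text
rim c [549.9 -18.6] sides [207.1, 126.9, 206.3, 122.6] ang [-98.3, 171.2, 80.5, -8.4]
blk c [557.1  35.3] sides [42.2, 67.9, 40.9, 67.8] ang [-95.4, 172.5, 84.4, -6.4]
pine c [544.5 -82.1] sides [36.6, 170.0, 37.8, 169.8] ang [-93.0, 176.6, 86.7, -3.8]
tray c [510.6 332.2] sides [167.3, 244.5, 166.9, 243.4] ang [-88.8, -179.9, 90.8, 0.2]
[-0.01107028 -0.00560621  0.        ]
```

View pics/c6.png

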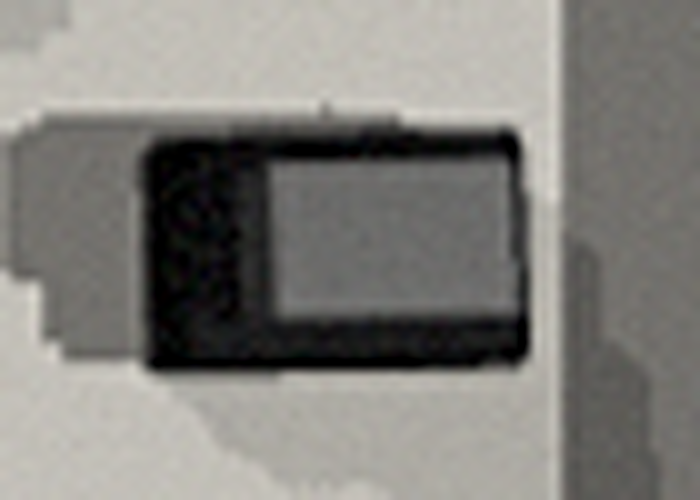

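View pics/c5.png

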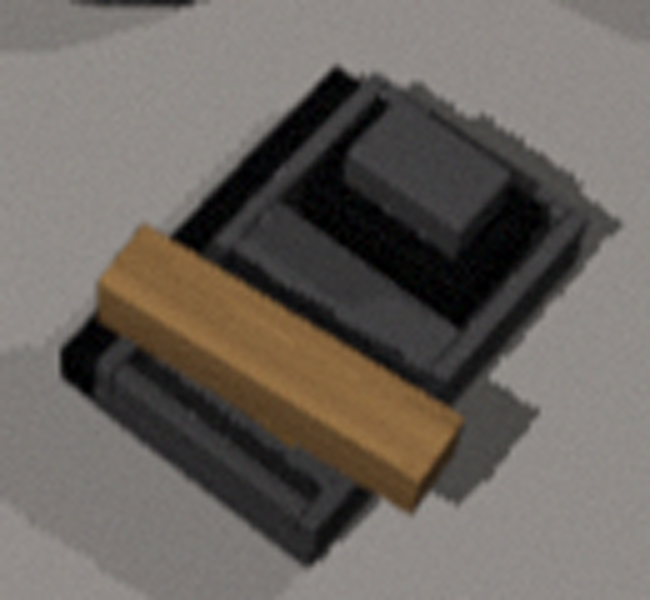

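View pics/c7.png

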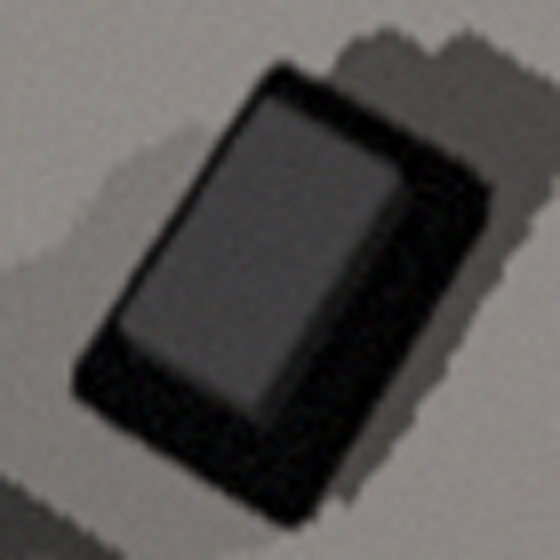

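```bash
cat >> h.py <<'E'
from scipy.spatial.transform import Rotation as R
def st():
    s=readout.get_state(); M=R.from_euler('xyz',s['eef_rot'],degrees=True).as_matrix()
    print("t",round(s['time_s'],2),"tcp",(s['tcp_pos']*1000).round(1),"jaw",round(float(np.degrees(np.arctan2(M[1,2],M[0,2]))),2),"xax",M[:,0].round(3),"F",s['contact_force'].round(1),"w",round(s['gripper_width']*1000,1),"j",s['joints'].round(1)); return s
E
python3 - <<'E'
from h import *
st()
fit("top",[(270,162),(507,158),(518,313),(278,318)],10,(400,170),.068,"blk")
fit("top",[(150,140),(522,130),(526,365),(150,368)],10,(400,170),.04,"body~")
fit("scene",[(275,95),(405,170),(258,415),(120,325)],8,(160,330),.068,"blkS")
fit("scene",[(145,228),(462,415),(415,510),(98,310)],5,(260,165),.083,"pineS(last two lower)")
E
```

```text
t 0.1 tcp [276.8 615.2 225.7] jaw -114.23 xax [-0.    -0.001 -1.   ] F [-0.   0.1  0.7] w 87.4 j [ 82.3  20.6   0.6  -0.  -70.1 -16.5]
blk c [ 472.3 -441.9] sides [62.2, 40.8, 62.8, 41.0] ang [-87.8, -176.1, 92.4, 3.0]
body~ c [ 471.4 -436.7] sides [100.0, 63.3, 100.7, 61.4] ang [-87.3, -179.2, 91.6, 0.2]
blkS c [ 471.2 -446.2] sides [38.4, 66.4, 41.0, 65.0] ang [2.3, -86.8, -179.7, 91.0]
pineS(last two lower) c [545.4 -92.5] sides [165.2, 50.4, 165.1, 47.0] ang [-3.0, -86.0, 175.8, 94.6]
```

```bash
python3 -m handwheel '[[[0.35,-0.95,0,0.5],[0.35,-0.95,0,0.5],[0.35,-0.95,0,0.5],[0.35,-0.95,0,0.5],[0.35,-0.95,0,0.5],[0.35,-0.95,0,0.5],[0.35,-0.95,0,0.5],[0.35,-0.95,0,0.5]]]' 66 30; python3 -c "
from h import *; st()"
```

```text
time_s: 0.9
tcp_pos: [0.3881, 0.302, 0.22]
eef_rot: [-4.5, 89.5, -97.7]
contact_force: [1.0, -0.2, 0.7]
gripper_width: 0.0664
t 0.9 tcp [388.1 302.  220. ] jaw -93.14 xax [-0.001 -0.009 -1.   ] F [ 1.  -0.2  0.7] w 66.4 j [ 61.    3.6 -22.2   0.2 -64.7  25.8]
```

```bash
python3 -m handwheel '[[[0.4,-1,0,0],[0.4,-1,0,0],[0.4,-1,0,0],[0.4,-1,0,0],[0.4,-1,0,0],[0.4,-1,0,0],[0.4,-1,0,0],[0.4,-1,0,0]]]'; python3 -c "
from h import *; st()"
```

```text
time_s: 1.7
tcp_pos: [0.5168, -0.0323, 0.22]
eef_rot: [-4.8, 89.6, -97.7]
contact_force: [1.3, 0.2, 1.0]
gripper_width: 0.0663
t 1.7 tcp [516.8 -32.3 220. ] jaw -92.87 xax [-0.001 -0.008 -1.   ] F [1.3 0.2 1. ] w 66.3 j [ 18.5   6.  -19.7   0.4 -64.6  68.5]
```

```bash
python3 -m handwheel '[[[0.35,-0.6,0,-0.1],[0.35,-0.6,-0.5,0],[0,0,-1,0],[0,0,-0.5,0],[0,0,0,0],[0,0,0,0]]]'; python3 -c "
from h import *; st()
cv2.imwrite('pics/top1.png',t:=vision.capture('top')); cv2.imwrite('pics/scene1.png',s:=vision.capture('scene'))
crop(t,225,100,345,215,5,'pics/d1.png');crop(s,230,130,400,290,4,'pics/d2.png')"
```

```text
time_s: 2.3
tcp_pos: [0.546, -0.0891, 0.1367]
eef_rot: [-13.0, 89.5, -106.9]
contact_force: [-0.1, 0.0, 0.6]
gripper_width: 0.0661
t 2.3 tcp [546.  -89.1 136.7] jaw -93.87 xax [-0.003 -0.009 -1.   ] F [-0.1  0.   0.6] w 66.1 j [ 11.3  13.6 -22.    0.6 -54.6  74.5]
```

View pics/d2.png

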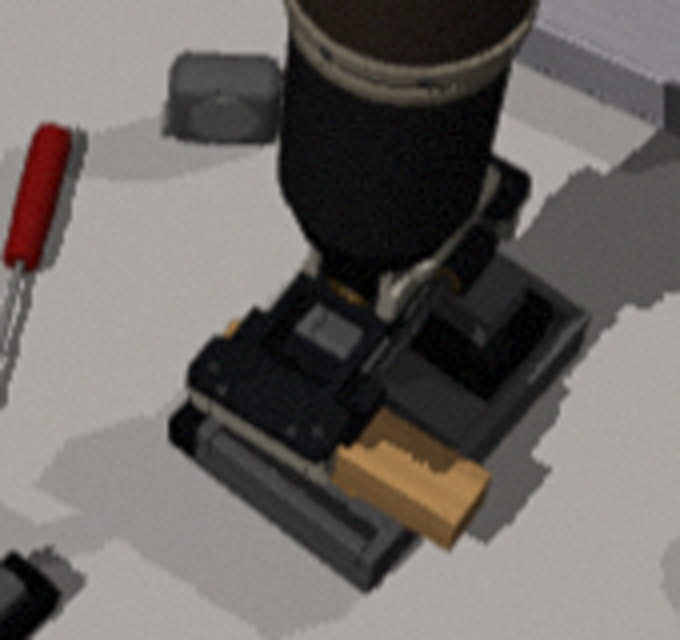

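```bash
python3 -m handwheel '[[[0,0.15,-0.5,0],[0,0,-0.5,0],[0,0,-0.5,0],[0,0,-0.3,0],[0,0,0,0]]]'; python3 -c "
from h import *; st()"
```

```text
time_s: 2.9
tcp_pos: [0.5518, -0.0802, 0.0714]
eef_rot: [68.4, 89.1, -25.3]
contact_force: [0.1, -0.1, -0.3]
gripper_width: 0.0659
t 2.9 tcp [551.8 -80.2  71.4] jaw -93.62 xax [ 0.014 -0.006 -1.   ] F [ 0.1 -0.1 -0.3] w 65.9 j [ 12.2  17.8 -26.5   0.7 -45.   73.6]
```

```bash
python3 -m handwheel '[[[-0.1,0,-0.3,0],[-0.05,0,-0.12,0],[0,0,0,0]]]'; python3 -m handwheel '[[[0,0,0,0],[0,0,0,0],[0,0,0,0],[0,0,0,0],[0,0,0,0]]]' 20 30;python3 -c "
from h import *; st()"
```

```text
time_s: 3.2
tcp_pos: [0.5483, -0.0795, 0.0578]
eef_rot: [75.3, 88.9, -18.2]
contact_force: [-0.1, 0.8, 0.3]
gripper_width: 0.0659
time_s: 3.7
tcp_pos: [0.5502, -0.0794, 0.0607]
eef_rot: [79.2, 88.7, -14.3]
contact_force: [0.4, -0.1, -0.9]
gripper_width: 0.0374
t 3.7 tcp [550.2 -79.4  60.7] jaw -93.5 xax [ 0.023 -0.006 -1.   ] F [ 0.4 -0.1 -0.9] w 37.4 j [ 12.4  18.2 -27.8   0.9 -42.8  73.4]
```

```bash
python3 -m handwheel '[[[0,0,0.4,0],[0,0,0.8,0],[0,0,0.8,0],[0,0,0.5,0],[0,0,0,0]]]';python3 -c "
from h import *; st()
cv2.imwrite('pics/top2.png',t:=vision.capture('top')); cv2.imwrite('pics/scene2.png',s:=vision.capture('scene'))
crop(s,230,100,400,290,3,'pics/d3.png')"
```

```text
time_s: 4.2
tcp_pos: [0.5477, -0.0796, 0.1622]
eef_rot: [73.5, 89.0, -20.0]
contact_force: [0.2, 0.7, -1.5]
gripper_width: 0.0382
t 4.2 tcp [547.7 -79.6 162.2] jaw -93.55 xax [ 0.017 -0.006 -1.   ] F [ 0.2  0.7 -1.5] w 38.2 j [ 12.4  11.5 -21.1   0.7 -56.5  73.7]
```

View pics/d3.png

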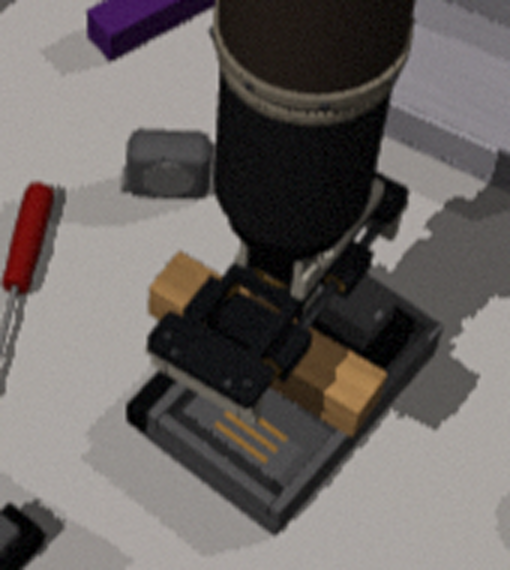

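```bash
python3 -m handwheel '[[[-0.05,0.5,0,0.1],[-0.07,0.9,0,0.1],[-0.07,1,0,0.1],[-0.07,1,0,0.1],[-0.07,1,0,0.1],[-0.07,1,0,0.1],[-0.07,1,0,0],[-0.07,1,0,0]]]';python3 -m handwheel '[[[-0.07,1,0,0],[-0.07,0.8,0,0],[-0.07,0.5,0,0],[0,0.2,0,0],[0,0,0,0]]]';python3 -c "
from h import *; st()"
```

```text
time_s: 5.1
tcp_pos: [0.5153, 0.2197, 0.1464]
eef_rot: [-20.8, 89.2, -111.9]
contact_force: [0.8, 0.4, -0.9]
gripper_width: 0.0378
time_s: 5.6
tcp_pos: [0.5021, 0.3257, 0.1378]
eef_rot: [-32.4, 88.5, -123.2]
contact_force: [0.1, -0.4, -2.5]
gripper_width: 0.0381
t 5.6 tcp [502.1 325.7 137.8] jaw -90.79 xax [-0.014 -0.022 -1.   ] F [ 0.1 -0.4 -2.5] w 38.1 j [ 51.8  18.3 -15.    0.2 -58.2  37.4]
```

```bash
python3 -m handwheel '[[[0.25,0.15,0,0],[0.1,0.05,-0.5,0.1],[0,0,-0.7,0],[0,0,-0.6,0],[0,0,-0.3,0],[0,0,0,0]]]';python3 -c "
from h import *; st()
cv2.imwrite('pics/top3.png',t:=vision.capture('top')); cv2.imwrite('pics/scene3.png',s:=vision.capture('scene'))
crop(s,290,50,460,210,4,'pics/d4.png')"
```

```text
time_s: 6.2
tcp_pos: [0.5204, 0.3285, 0.0513]
eef_rot: [-30.9, 88.5, -121.5]
contact_force: [-0.8, -0.5, -0.8]
gripper_width: 0.0385
t 6.2 tcp [520.4 328.5  51.3] jaw -90.59 xax [-0.014 -0.022 -1.   ] F [-0.8 -0.5 -0.8] w 38.5 j [ 50.6  25.  -17.9   0.3 -48.6  38.7]
```

View pics/d4.png

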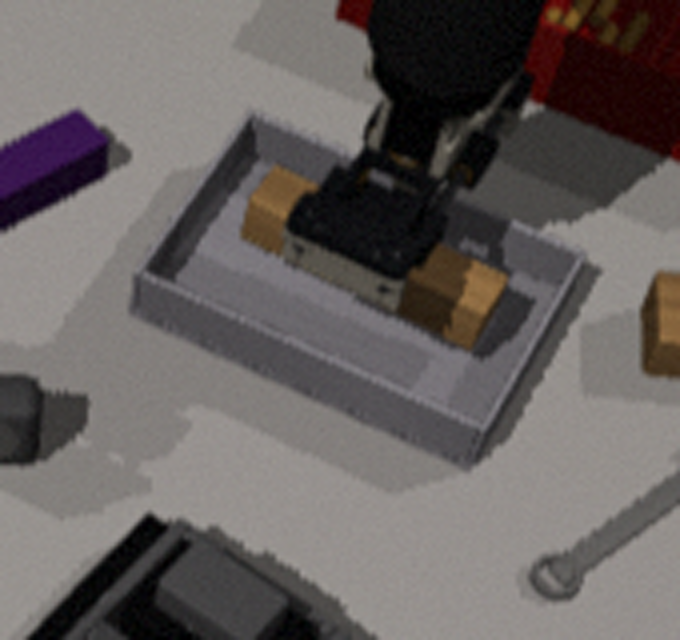

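Batten hangs inside the tray, about 30 mm above the floor, clear of the walls. Lowering gently.

```bash
python3 -m handwheel '[[[-0.05,0,-0.25,0],[-0.05,0,-0.15,0],[0,0,-0.12,0],[0,0,-0.08,0],[0,0,0,0]]]';python3 -c "
from h import *; st()"
```

```text
time_s: 6.8
tcp_pos: [0.5184, 0.3312, 0.031]
eef_rot: [-24.1, 89.0, -114.6]
contact_force: [0.2, -0.3, -0.4]
gripper_width: 0.0376
t 6.8 tcp [518.4 331.2  31. ] jaw -90.53 xax [-0.007 -0.016 -1.   ] F [ 0.2 -0.3 -0.4] w 37.6 j [ 50.9  26.1 -19.4   0.4 -45.4  38.3]
```

```bash
python3 -m handwheel '[[[0,0,-0.15,0],[0,0,-0.12,0],[0,0,0,0],[0,0,0,0]]]';python3 -c "
from h import *; st()"
```

```text
time_s: 7.2
tcp_pos: [0.5188, 0.3318, 0.0206]
eef_rot: [-21.1, 89.1, -111.6]
contact_force: [-1.7, -1.5, 1.8]
gripper_width: 0.0378
t 7.2 tcp [518.8 331.8  20.6] jaw -90.49 xax [-0.006 -0.015 -1.   ] F [-1.7 -1.5  1.8] w 37.8 j [ 50.9  26.9 -19.9   0.4 -44.1  38.3]
```

```bash
python3 -m handwheel '[[[0,0,-0.06,0],[0,0,0,0]]]';python3 -m handwheel '[[[0,0,0,0],[0,0,0,0],[0,0,0,0],[0,0,0,0]]]' 60; python3 -c "
from h import *; st()"
```

```text
time_s: 7.4
tcp_pos: [0.5191, 0.332, 0.0212]
eef_rot: [-17.5, 89.1, -108.0]
contact_force: [-0.1, 0.3, -1.5]
gripper_width: 0.0377
time_s: 7.8
tcp_pos: [0.5195, 0.3324, 0.0209]
eef_rot: [-16.0, 89.2, -106.4]
contact_force: [0.3, 0.2, -0.1]
gripper_width: 0.0589
t 7.8 tcp [519.5 332.4  20.9] jaw -90.43 xax [-0.004 -0.014 -1.   ] F [ 0.3  0.2 -0.1] w 58.9 j [ 50.9  26.9 -19.9   0.5 -44.   38.3]
```

```bash
python3 -m handwheel '[[[0,0,0.5,0],[0,0,0.9,0],[0,0,1,0],[0,0,1,0],[0,0,0.8,0],[0,-0.5,0.3,0],[0,-0.8,0.1,-0.5],[0,-1,0.1,-0.8]]]'; python3 -m handwheel '[[[-0.05,-1,0.1,-0.9],[-0.05,-1,0.1,-0.9],[-0.05,-1,0.1,-0.9],[-0.05,-1,0.1,-0.9],[-0.05,-1,0,-0.9],[-0.05,-1,0,-0.9],[-0.05,-1,0,-0.9],[-0.05,-1,0,-0.9]]]' ;python3 -c "
from h import *; st()
cv2.imwrite('pics/top4.png',t:=vision.capture('top')); cv2.imwrite('pics/scene4.png',s:=vision.capture('scene'))
"
```

```text
time_s: 8.6
tcp_pos: [0.5174, 0.2385, 0.2115]
eef_rot: [-23.2, 88.8, -120.0]
contact_force: [0.5, -0.9, -0.8]
gripper_width: 0.0603
time_s: 9.4
tcp_pos: [0.4948, -0.0973, 0.2247]
eef_rot: [-27.9, 88.6, -162.2]
contact_force: [0.4, -0.1, 0.2]
gripper_width: 0.0596
t 9.4 tcp [494.8 -97.3 224.7] jaw -134.26 xax [-0.023 -0.007 -1.   ] F [ 0.4 -0.1  0.2] w 59.6 j [ 11.4   5.2 -19.8   0.2 -66.4  34.3]
```

View pics/top4.png

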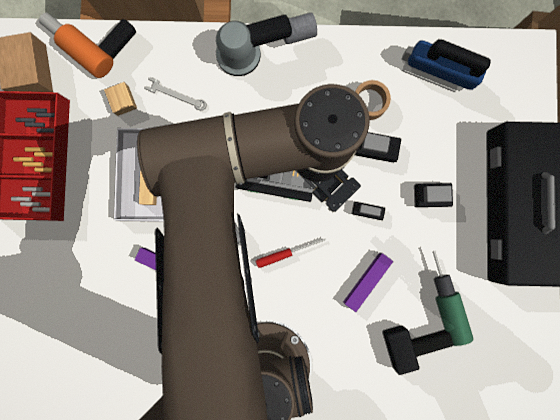

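View pics/scene4.png

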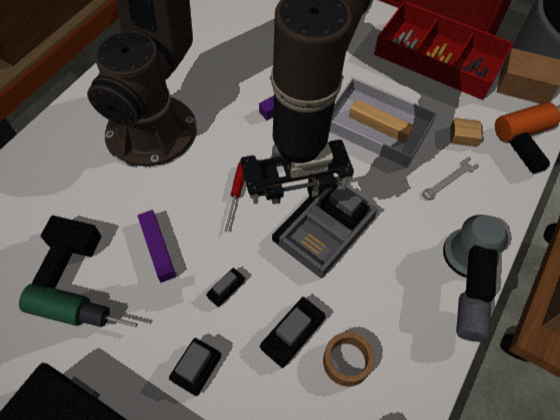

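```bash
python3 -c "
from h import *
o1,d1=ray('top',(488,280));o2,d2=ray('scene',(45,365))
A=np.array([d1,-d2]).T; t=np.linalg.lstsq(A,o2-o1,rcond=None)[0]; print(o1+d1*t[0],o2+d2*t[1])
for h in(.1,.15,.2): print(h,onz('top',(488,123),h),proj('scene',onz('top',(488,123),h)))
s=cv2.imread('pics/scene0.png');crop(s,0,330,200,420,4,'pics/d5.png')
"
```

```text
[ 0.24718333 -0.58124143  0.04129431] [ 0.22425523 -0.60208367  0.05305058]
0.1 [ 0.65334722 -0.55690537  0.1       ] [238.08357187 467.47419898]
0.15 [ 0.64015479 -0.53360127  0.15      ] [237.3919048 447.2144457]
0.2 [ 0.62696236 -0.51029716  0.2       ] [236.65148166 425.52656853]
```

View pics/d5.png

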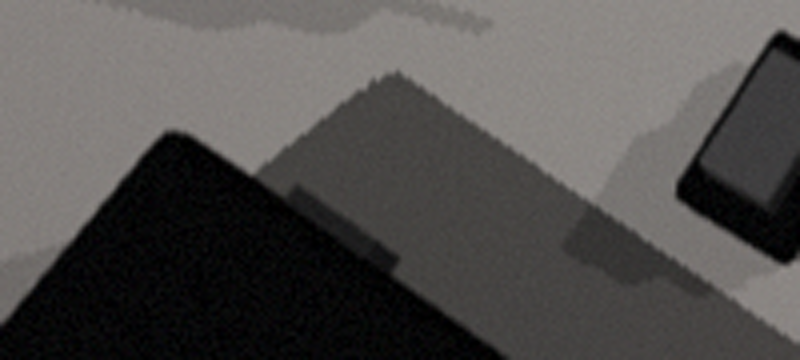

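```bash
python3 -m handwheel '[[[-0.05,-0.9,0,-0.9],[-0.05,-1,0,-0.9],[-0.05,-1,0,-0.9],[-0.05,-1,0,-0.9],[-0.05,-1,0,-0.9],[-0.05,-1,0,-0.9]]]';python3 -c "
from h import *; st()
"
```

```text
time_s: 10.1
tcp_pos: [0.4783, -0.3411, 0.2215]
eef_rot: [-32.0, 88.4, 165.9]
contact_force: [1.4, 0.5, 2.2]
gripper_width: 0.06
t 10.1 tcp [ 478.3 -341.1  221.5] jaw -162.11 xax [-0.027  0.007 -1.   ] F [1.4 0.5 2.2] w 60.0 j [-16.4  13.5 -10.    0.1 -68.1  34.2]
```

```bash
python3 -m handwheel '[[[-0.05,-0.8,0,-0.9],[0,-0.6,0,-0.8],[0,-0.4,-0.1,-0.6],[0,-0.1,-0.2,-0.4],[0,0,-0.3,0],[0,0,0,0]]]';python3 -c "
from h import *; st()
"
```

```text
time_s: 10.7
tcp_pos: [0.4722, -0.4224, 0.1903]
eef_rot: [-33.7, 88.0, 149.7]
contact_force: [-0.4, 0.3, -0.1]
gripper_width: 0.06
t 10.7 tcp [ 472.2 -422.4  190.3] jaw -176.54 xax [-0.03   0.018 -0.999] F [-0.4  0.3 -0.1] w 60.0 j [-24.3  19.3  -6.   -0.2 -66.7  27.9]
```

```bash
python3 -m handwheel '[[[0,-0.4,-0.4,-0.3],[0,-0.12,-0.7,0],[0,-0.05,-0.7,0],[0,0,-0.5,0],[0,0,-0.2,0],[0,0,0,0]]]';python3 -c "
from h import *; st()
cv2.imwrite('pics/top5.png',t:=vision.capture('top')); cv2.imwrite('pics/scene5.png',s:=vision.capture('scene'))
crop(s,120,270,260,410,4,'pics/d6.png');crop(t,390,140,480,240,6,'pics/d7.png')
"
```

```text
time_s: 11.3
tcp_pos: [0.4744, -0.4394, 0.0885]
eef_rot: [-34.4, 88.1, 148.3]
contact_force: [-0.0, 0.0, 1.0]
gripper_width: 0.06
t 11.3 tcp [ 474.4 -439.4   88.5] jaw -177.29 xax [-0.028  0.017 -0.999] F [-0.  0.  1.] w 60.0 j [-25.7  25.4 -11.1  -0.2 -55.5  28.5]
```

View pics/d6.png

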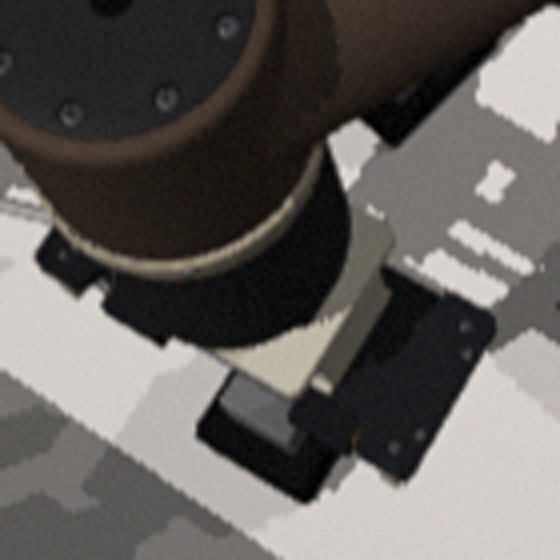

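View pics/d7.png

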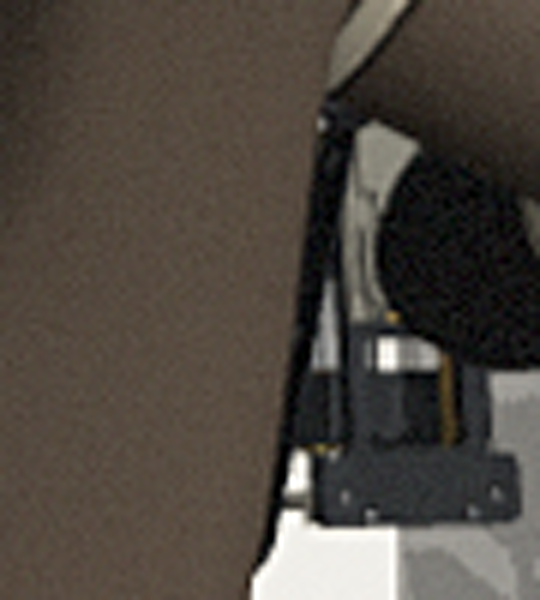

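```bash
python3 -m handwheel '[[[-0.03,-0.1,-0.4,-0.1],[0,0,-0.3,0],[0,0,-0.2,0],[0,0,0,0]]]';python3 -c "
from h import *; st()"
```

```text
time_s: 11.8
tcp_pos: [0.4759, -0.4449, 0.0554]
eef_rot: [-34.7, 88.6, 147.5]
contact_force: [0.2, 0.8, -0.1]
gripper_width: 0.0602
t 11.8 tcp [ 475.9 -444.9   55.4] jaw -177.76 xax [-0.021  0.013 -1.   ] F [ 0.2  0.8 -0.1] w 60.2 j [-26.   27.5 -12.6  -0.2 -51.3  28.4]
```

```bash
python3 -m handwheel '[[[-0.1,0,-0.2,0],[0,0,-0.05,0],[0,0,0,0]]]';python3 -c "
from h import *; st()"; python3 -m handwheel '[[[0,0,0,0],[0,0,0,0],[0,0,0,0],[0,0,0,0],[0,0,0,0]]]' 25 35;python3 -c "
from h import *; st()"
```

```text
time_s: 12.1
tcp_pos: [0.4717, -0.4452, 0.0448]
eef_rot: [-34.2, 88.6, 148.0]
contact_force: [-0.0, -0.0, 1.1]
gripper_width: 0.0605
t 12.1 tcp [ 471.7 -445.2   44.8] jaw -177.76 xax [-0.021  0.013 -1.   ] F [-0.  -0.   1.1] w 60.5 j [-26.2  28.  -13.5  -0.2 -49.9  28.6]
time_s: 12.6
tcp_pos: [0.472, -0.4454, 0.0454]
eef_rot: [-34.4, 88.7, 147.8]
contact_force: [0.3, -0.3, -1.0]
gripper_width: 0.0418
t 12.6 tcp [ 472.  -445.4   45.4] jaw -177.76 xax [-0.02   0.012 -1.   ] F [ 0.3 -0.3 -1. ] w 41.8 j [-26.2  27.9 -13.5  -0.2 -49.9  28.6]
```

```bash
python3 -m handwheel '[[[0,0,0.3,0],[0,0,0.7,0],[0,0,0.9,0],[0,0,0.9,0],[0,0.2,0.5,0],[0,0.2,0.2,0]]]';python3 -c "
from h import *; st()
cv2.imwrite('pics/top6.png',t:=vision.capture('top')); cv2.imwrite('pics/scene6.png',s:=vision.capture('scene'))
crop(s,260,165,390,285,6,'pics/d8.png');crop(t,225,115,335,215,7,'pics/d9.png')
"
```

```text
time_s: 13.2
tcp_pos: [0.4668, -0.426, 0.1873]
eef_rot: [-36.3, 87.9, 145.8]
contact_force: [-0.1, -0.7, -5.1]
gripper_width: 0.042
t 13.2 tcp [ 466.8 -426.   187.3] jaw -177.92 xax [-0.03   0.02  -0.999] F [-0.1 -0.7 -5.1] w 42.0 j [-24.9  19.3  -6.3  -0.4 -66.4  27.1]
```

View pics/d8.png

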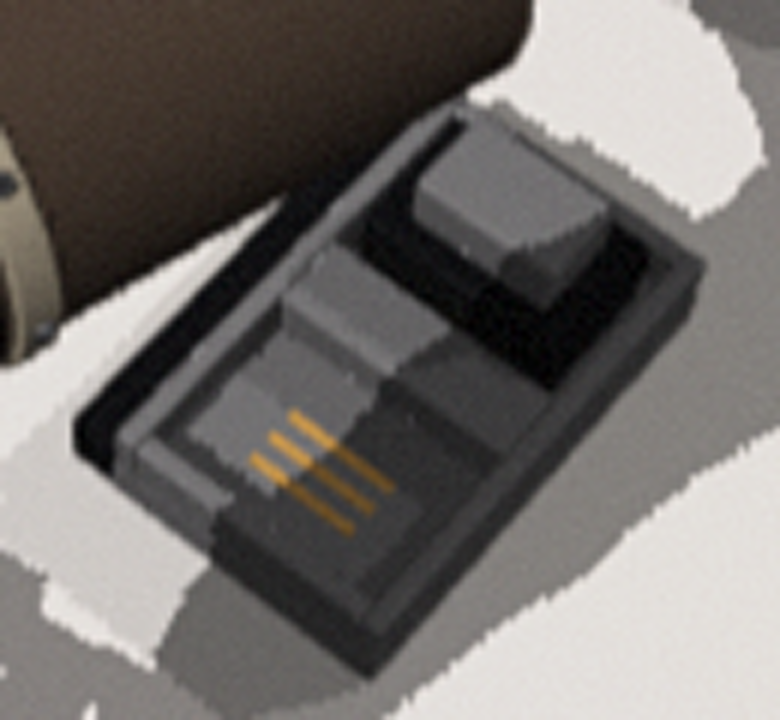

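View pics/d9.png

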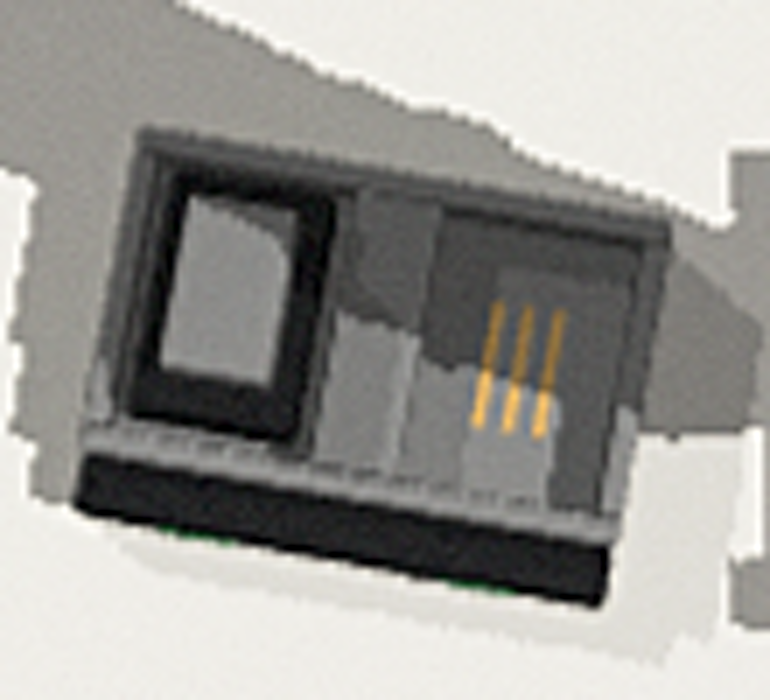

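View pics/scene6.png

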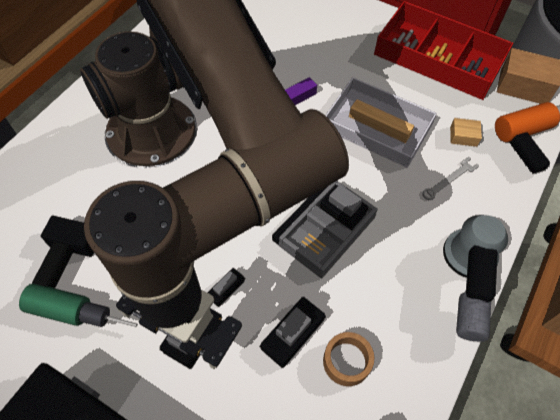

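Run:
```python
from h import *
fit("top",[(440,208),(643,243),(600,513),(405,480)],7,(225,115),.045,"bay in top")
fit("scene",[(150,443),(283,308),(500,458),(368,603)],6,(260,165),.045,"bay in sc")
P=fit("top",[(137,130),(668,222),(614,540),(82,435)],7,(225,115),.045,"rim")
a=np.radians(-8.4); print(P.mean(0)-56*np.array([-np.sin(a),np.cos(a)]))
fit("top",[(495,300),(565,310),(547,438),(473,428)],7,(225,115),.020,"contacts")
fit("scene",[(293,410),(395,490),(350,535),(250,455)],6,(260,165),.020,"contacts sc")
t=cv2.imread("pics/top4.png")
```

```text
bay in top c [540.2 -75.4] sides [79.1, 105.6, 75.6, 106.0] ang [-98.7, 172.0, 81.5, -6.1]
bay in sc c [538.6 -81.3] sides [78.3, 102.9, 79.3, 103.2] ang [79.9, -7.6, -99.9, 171.9]
rim c [550.4 -18.8] sides [207.4, 124.5, 207.4, 119.9] ang [-98.8, 171.4, 80.0, -8.6]
[542.2393235  -74.21070292]
contacts c [540.8 -75.6] sides [27.7, 51.0, 29.2, 51.2] ang [-97.0, 173.1, 83.4, -8.6]
contacts sc c [537.2 -77.9] sides [51.4, 26.2, 50.4, 26.1] ang [-10.8, -102.0, 169.1, 80.2]
```

```bash
python3 -m handwheel '[[[0.1,0.4,0,0.5],[0.12,0.6,0,0.9],[0.12,0.6,0,0.9],[0.12,0.6,0,0.9],[0.12,0.6,0,0.9],[0.12,0.6,0,0.9],[0.12,0.6,0,0.9],[0.12,0.6,0,0.9]]]';python3 -m handwheel '[[[0.12,0.6,0,0.9],[0.12,0.6,0,0.9],[0.12,0.6,0,0.9],[0.12,0.6,0,0.9],[0.12,0.6,0,0.9],[0.12,0.6,0,0.9],[0,0.3,0,0.7],[0,0,0,0]]]';python3 -c "
from h import *; st()"
```

```text
time_s: 14.1
tcp_pos: [0.4978, -0.2312, 0.1719]
eef_rot: [-40.2, 86.7, 177.3]
contact_force: [0.3, 0.2, -5.5]
gripper_width: 0.0414
time_s: 14.9
tcp_pos: [0.5193, -0.0622, 0.1586]
eef_rot: [-46.2, 85.5, -155.9]
contact_force: [0.4, -0.2, -5.7]
gripper_width: 0.0419
t 14.9 tcp [519.3 -62.2 158.6] jaw -109.7 xax [-0.072 -0.032 -0.997] F [ 0.4 -0.2 -5.7] w 41.9 j [ 15.2  12.  -21.2   0.8 -61.2  54.6]
```

```bash
python3 -m handwheel '[[[0.4,-0.2,0,0.5],[0.1,-0.1,0,0.5],[0,0,0,0.3],[0,0,0,0],[0,0,0,0]]]';python3 -c "
from h import *; st()";python3 -m handwheel '[[[0,0,0.1,0],[0,0,0.1,0],[0,0,0.1,0],[0,0,0.1,0],[0,0,0.1,0]]]';python3 -c "
from h import *; st()"
```

```text
time_s: 15.4
tcp_pos: [0.5357, -0.0741, 0.1535]
eef_rot: [-48.8, 85.0, -151.9]
contact_force: [0.5, -0.3, -4.8]
gripper_width: 0.0417
t 15.4 tcp [535.7 -74.1 153.5] jaw -103.02 xax [-0.077 -0.041 -0.996] F [ 0.5 -0.3 -4.8] w 41.7 j [ 13.8  14.  -19.6   1.4 -61.3  62.3]
time_s: 15.9
tcp_pos: [0.5348, -0.0742, 0.1751]
eef_rot: [-48.9, 85.0, -152.2]
contact_force: [-0.8, 0.2, -5.0]
gripper_width: 0.0419
t 15.9 tcp [534.8 -74.2 175.1] jaw -103.15 xax [-0.077 -0.041 -0.996] F [-0.8  0.2 -5. ] w 41.9 j [ 13.8  12.8 -18.    1.3 -64.   62.3]
```

```bash
python3 -m handwheel '[[[0,0,0,0.4],[0,0,0,0.4],[0,0,0,0.2],[0,0,0,0]]]' >/dev/null;python3 -c "
from h import *; st()";python3 -m handwheel '[[[0,0,0.8,0],[0,0,0.8,0],[0,0,0,0]]]'>/dev/null;python3 -c "
from h import *; st()";python3 -m handwheel '[[[0,0,-0.8,0],[0,0,-0.8,0],[0,0,0,0]]]'>/dev/null;python3 -c "
from h import *; st()"
```

```text
t 16.3 tcp [535.6 -74.  177.5] jaw -98.01 xax [-0.07  -0.047 -0.996] F [ 0.3 -0.3 -5.2] w 42.0 j [ 14.1  12.5 -18.3   1.8 -63.8  66.9]
t 16.6 tcp [534.6 -74.2 242.7] jaw -98.13 xax [-0.073 -0.047 -0.996] F [ 0.4  0.4 -4.6] w 41.8 j [ 14.1   9.7 -12.9   1.7 -72.2  67.1]
t 16.9 tcp [534.8 -73.8 177.8] jaw -98.29 xax [-0.069 -0.045 -0.997] F [-1.1 -0.3 -5.6] w 41.9 j [ 14.1  12.4 -18.4   1.7 -63.8  66.7]
```

```bash
python3 -m handwheel '[[[0,0,0,0],[0,0,0,0],[0,0,0,0],[0,0,0,0],[0,0,0,0],[0,0,0,0],[0,0,0,0],[0,0,0,0]]]' >/dev/null;python3 -c "
from h import *; st()"; python3 -m handwheel '[[[0,0.6,0,0],[0,0.6,0,0],[0,0,0,0]]]'>/dev/null;python3 -c "
from h import *; st()";python3 -m handwheel '[[[0,-0.6,0,0],[0,-0.6,0,0],[0,0,0,0]]]'>/dev/null;python3 -c "
from h import *; st()";python3 -m handwheel '[[[-0.6,0,0,0],[-0.6,0,0,0],[0,0,0,0]]]'>/dev/null;python3 -c "
from h import *; st()";python3 -m handwheel '[[[0.6,0,0,0],[0.6,0,0,0],[0,0,0,0]]]'>/dev/null;python3 -c "
from h import *; st()"
```

```text
t 17.7 tcp [537.1 -73.9 182.4] jaw -98.31 xax [-0.064 -0.046 -0.997] F [ 0.1  0.2 -4.9] w 41.5 j [ 14.1  12.2 -18.    1.8 -64.1  66.6]
t 18.0 tcp [537.  -25.2 182.4] jaw -98.43 xax [-0.064 -0.046 -0.997] F [-0.1 -0.3 -5.4] w 41.8 j [ 19.2  11.9 -18.2   1.4 -64.3  61.7]
t 18.3 tcp [537.2 -73.4 182.4] jaw -98.19 xax [-0.064 -0.046 -0.997] F [ 0.1  0.  -5.1] w 41.9 j [ 14.2  12.2 -18.    1.9 -64.1  66.7]
t 18.6 tcp [487.6 -74.6 181.7] jaw -98.32 xax [-0.066 -0.046 -0.997] F [-0.4  0.4 -4.9] w 42.1 j [ 15.5   7.6 -23.8   1.7 -62.9  65.3]
t 18.9 tcp [537.1 -74.5 183. ] jaw -98.28 xax [-0.063 -0.046 -0.997] F [ 0.2 -0.3 -5. ] w 41.8 j [ 14.1  12.1 -18.    1.9 -64.   66.7]
```

```bash
for i in 1 2 3 4; do python3 -m handwheel '[[[0,0,-0.01,0],[0,0,-0.01,0],[0,0,-0.01,0],[0,0,-0.01,0],[0,0,-0.01,0],[0,0,-0.01,0],[0,0,-0.01,0],[0,0,-0.01,0]]]' >/dev/null;done; python3 -c "
from h import *; st()"
```

```text
t 22.1 tcp [535.8 -74.5 168.9] jaw -98.28 xax [-0.064 -0.046 -0.997] F [-0.3 -0.8 -5.4] w 42.0 j [ 14.1  12.7 -19.2   1.9 -62.3  66.6]
```

```bash
python3 -m handwheel '[[[0,0,0,0],[0,0,0,0],[0,0,0,0],[0,0,0,0],[0,0,0,0],[0,0,0,0],[0,0,0,0],[0,0,0,0]]]' >/dev/null;python3 -c "
from h import *; st()"; python3 -m handwheel '[[[0,0,0,-0.8],[0,0,0,-0.8],[0,0,0,-0.8],[0,0,0,-0.8],[0,0,0,0]]]' >/dev/null;python3 -c "
from h import *; st()";python3 -m handwheel '[[[0,0,0,0.8],[0,0,0,0.8],[0,0,0,0.8],[0,0,0,0.8],[0,0,0,0]]]' >/dev/null;python3 -c "
from h import *; st()"
```

```text
t 22.9 tcp [535.9 -74.5 169. ] jaw -98.29 xax [-0.064 -0.046 -0.997] F [-0.1 -0.3 -4.5] w 42.0 j [ 14.1  12.7 -19.2   1.9 -62.3  66.6]
t 23.4 tcp [535.9 -74.4 169. ] jaw -114.86 xax [-0.074 -0.026 -0.997] F [-0.4 -0.3 -4.9] w 42.1 j [ 13.2  13.1 -18.1   0.5 -63.3  51.6]
t 23.9 tcp [535.9 -74.6 168.9] jaw -97.67 xax [-0.063 -0.047 -0.997] F [-0.   0.3 -4.7] w 41.7 j [ 14.1  12.7 -19.2   1.9 -62.2  67.2]
```

```bash
python3 -m handwheel '[[[0,-0.6,0.1,-0.9],[0,-0.6,0.1,-0.9],[0,-0.6,0.1,-0.9],[0,-0.6,0.1,-0.9],[0,-0.6,0.1,-0.9],[0,-0.6,0.1,-0.9],[0,0,0,0]]]' >/dev/null;python3 -c "
from h import *; st()
a=np.radians(-26);print(np.array([[np.cos(a),-np.sin(a)],[np.sin(a),np.cos(a)]])@[-.063,-.047])"
```

```text
t 24.6 tcp [ 535.9 -222.8  193.8] jaw -125.85 xax [-0.078 -0.011 -0.997] F [ 0.5  0.4 -6.2] w 41.9 j [ -2.7  15.5 -11.6   0.9 -67.4  56.3]
[-0.07722747 -0.01462594]
```

```bash
python3 -m handwheel '[[[0,0.5,0,0.8],[0,0.6,0,0.8],[0,0.6,0,0.8],[0,0.6,0,0.8],[0,0.6,0,0.8],[0.1,0.6,0,0.8],[0,0.1,0,0.65],[0,0,0,0]]]' >/dev/null;python3 -c "
from h import *; st()"
```

```text
t 25.4 tcp [538.5 -73.2 192.4] jaw -97.78 xax [-0.064 -0.046 -0.997] F [-0.4 -0.5 -4.2] w 41.7 j [ 14.2  11.8 -17.    1.8 -65.4  67.1]
```

```bash
python3 -m handwheel '[[[0.09,-0.045,-0.3,-0.14],[0,0,-0.6,0],[0,0,-0.6,0],[0,0,-0.4,0],[0,0,0,0],[0,0,0,0]]]' >/dev/null;python3 -c "
from h import *; st()
cv2.imwrite('pics/top7.png',t:=vision.capture('top')); cv2.imwrite('pics/scene7.png',s:=vision.capture('scene'))
crop(s,250,150,390,285,5,'pics/e1.png');crop(t,225,115,335,215,7,'pics/e2.png')
"
```

```text
t 26.0 tcp [542.4 -77.6 111. ] jaw -99.31 xax [-0.066 -0.045 -0.997] F [ 0.7 -0.2 -4.4] w 41.9 j [ 13.5  16.7 -22.3   2.  -55.2  65.9]
```

View pics/e1.png

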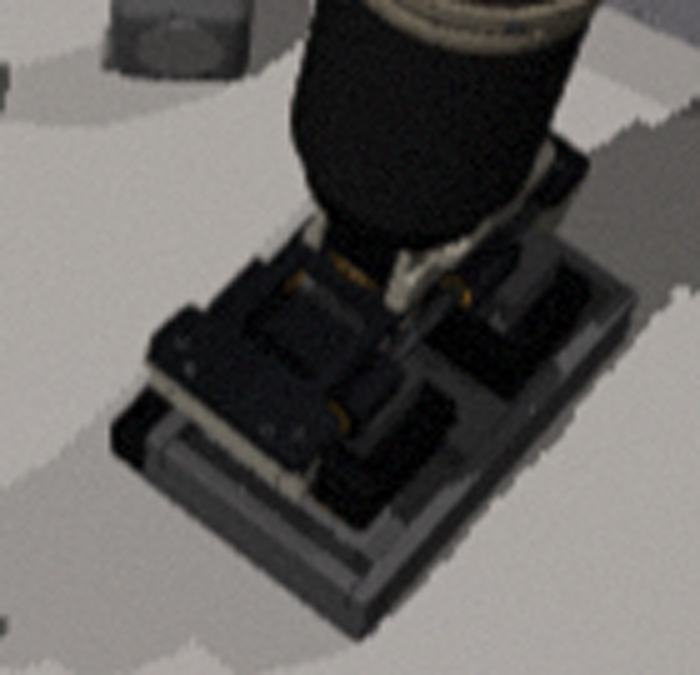

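View pics/e2.png

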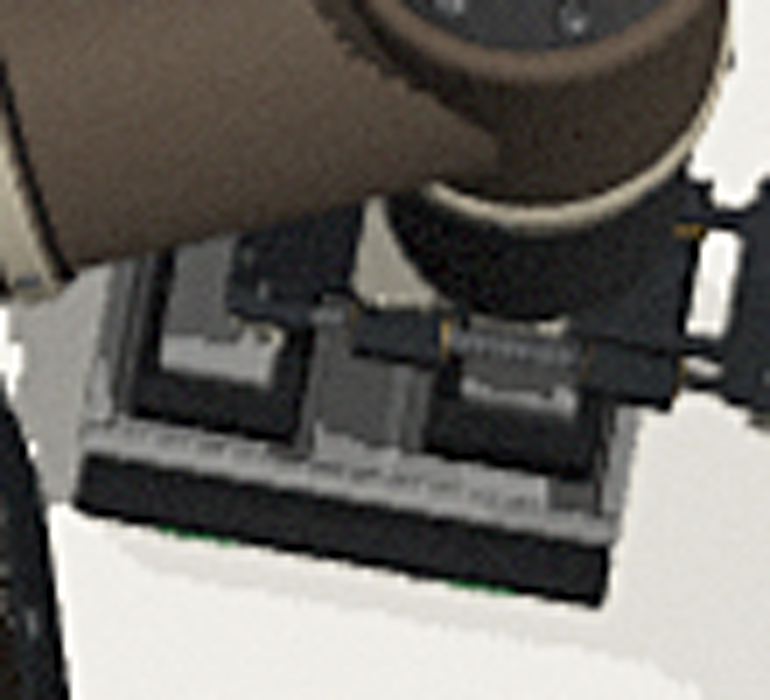

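```bash
python3 -c "
from h import *
P=fit('top',[(428,450),(592,474)],7,(225,115),.066,'front'); m=P.mean(0); a=np.radians(-8.8); print(m+47*np.array([np.cos(a),np.sin(a)]))
P=fit('top',[(462,395),(575,412)],7,(225,115),.134,'blockfront');m=P.mean(0);print(m+33*np.array([np.cos(a),np.sin(a)]))
"
```

```text
front c [498.5 -70.8] sides [62.3, 62.3] ang [-97.2, 82.8]
[544.93674825 -77.95413369]
blockfront c [511.  -71.1] sides [40.5, 40.5] ang [-97.4, 82.6]
[543.63574953 -76.11407457]
```

```bash
python3 -m handwheel '[[[-0.06,0.04,-0.25,0],[0,0,-0.25,0],[0,0,-0.2,0],[0,0,0,0]]]' >/dev/null;python3 -c "
from h import *; st()"
```

```text
t 26.5 tcp [541.3 -75.6  83.3] jaw -99.35 xax [-0.06  -0.044 -0.997] F [-0.4  0.  -5.4] w 41.7 j [ 13.8  18.3 -24.5   2.1 -51.2  65.4]
```

```bash
python3 -m handwheel '[[[-0.03,0,-0.15,0.1],[0,0,-0.1,0],[0,0,0,0]]]' - 20 >/dev/null;python3 -c "
from h import *; st()"; python3 -m handwheel '[[[0,0,-0.08,0],[0,0,-0.05,0],[0,0,0,0]]]'>/dev/null;python3 -c "
from h import *; st()"
```

```text
t 26.8 tcp [540.1 -75.5  72.4] jaw -98.78 xax [-0.06  -0.044 -0.997] F [ 0.6 -0.2 -5.5] w 42.0 j [ 13.8  18.9 -25.3   2.2 -49.7  65.8]
t 27.1 tcp [540.5 -75.4  67.5] jaw -98.76 xax [-0.059 -0.045 -0.997] F [-1.6  0.7 -2.1] w 41.8 j [ 13.9  19.3 -25.6   2.2 -49.   65.8]
```

```bash
python3 -m handwheel '[[[0,0,-0.05,0],[0,0,0,0]]]' - 12 >/dev/null;python3 -c "
from h import *; st()"; python3 -m handwheel '[[[0,0,-0.05,0],[0,0,0,0]]]'>/dev/null;python3 -c "
from h import *; st()"
```

```text
t 27.3 tcp [540.5 -75.8  66.5] jaw -98.74 xax [-0.059 -0.045 -0.997] F [-0.7 -0.7 -5.4] w 42.0 j [ 13.8  19.4 -25.7   2.3 -48.9  65.8]
t 27.5 tcp [540.8 -76.5  65.8] jaw -98.71 xax [-0.058 -0.046 -0.997] F [ 0.3  0.3 -4.5] w 42.0 j [ 13.8  19.4 -25.8   2.4 -48.7  65.8]
```

```bash
for i in 1 2 3; do python3 -m handwheel '[[[0,0,-0.04,0],[0,0,-0.02,0]]]' >/dev/null;python3 -c "
from h import *; st()"; done
```

```text
t 27.7 tcp [541.  -77.3  65. ] jaw -98.68 xax [-0.057 -0.047 -0.997] F [-4.7  1.6  7.2] w 42.0 j [ 13.8  19.5 -25.9   2.5 -48.5  65.8]
t 27.9 tcp [541.1 -77.9  64.4] jaw -98.65 xax [-0.057 -0.048 -0.997] F [-4.1  1.1  6.5] w 42.9 j [ 13.8  19.5 -26.    2.6 -48.4  65.7]
t 28.1 tcp [541.2 -77.9  64.3] jaw -98.62 xax [-0.056 -0.049 -0.997] F [-4.2 -0.4  4.8] w 42.7 j [ 13.8  19.5 -26.    2.6 -48.3  65.7]
```

```bash
python3 -c "
from h import *
cv2.imwrite('pics/top8.png',t:=vision.capture('top')); cv2.imwrite('pics/scene8.png',s:=vision.capture('scene'))
crop(s,250,150,390,285,5,'pics/e3.png');crop(t,225,115,335,215,7,'pics/e4.png')
"
```

```text
(no output)
```

View pics/e3.png

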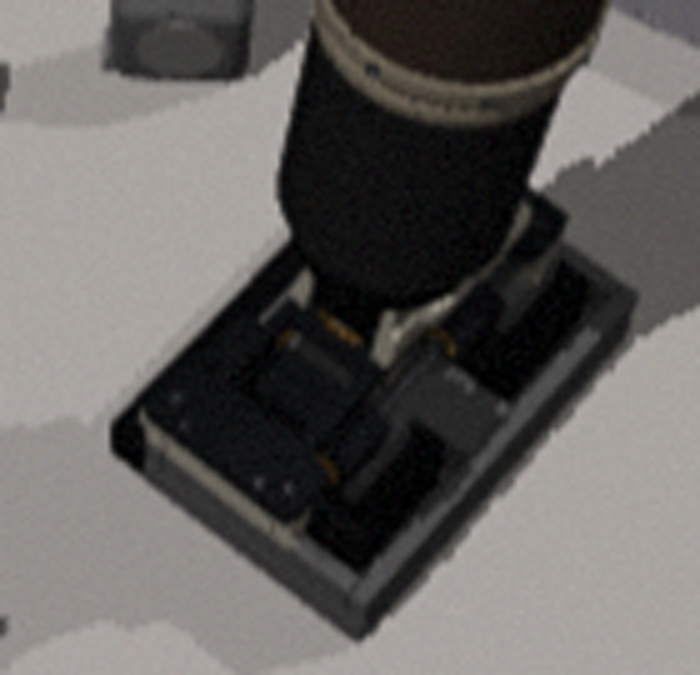

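View pics/e4.png

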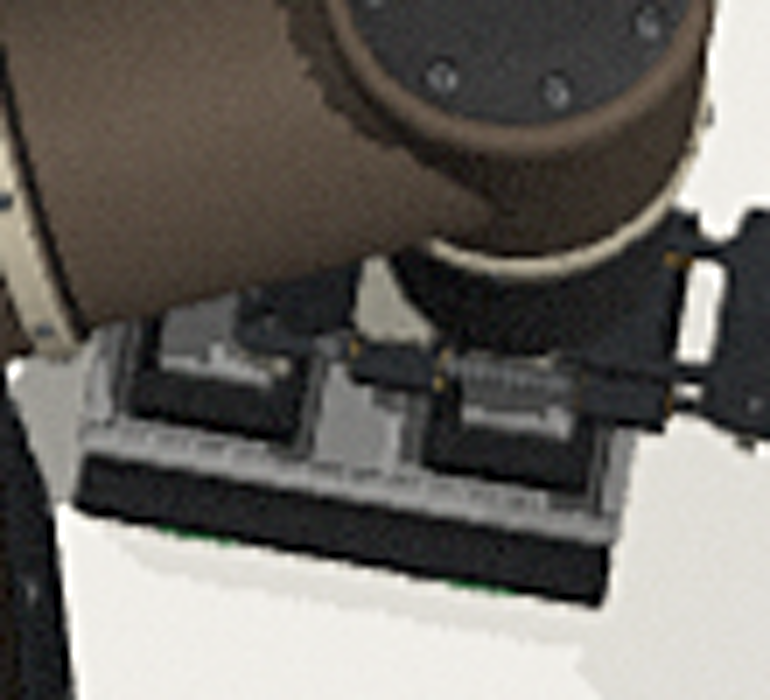

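```bash
python3 -m handwheel '[[[0,0,0.02,0],[0,0,0.02,0],[0,0,0.02,0],[0,0,0.02,0],[0,0,0,0]]]' 58 >/dev/null;python3 -c "
from h import *; st()"; python3 -m handwheel '[[[0,0,0.2,0],[0,0,0.4,0],[0,0,0.7,0],[0,0,0.9,0],[0,0,1,0],[0,0,0.8,0],[0,0.5,0,0],[0,1,0,0]]]'>/dev/null;python3 -c "
from h import *; st()"; python3 -m handwheel '[[[0,1,0,0],[0,1,0,0],[0,1,0,0],[-0.3,1,0,0],[-0.3,1,0,0],[-0.3,1,0,0],[-0.3,0.8,0,0],[0,0,0,0]]]'>/dev/null;python3 -c "
from h import *; st()
cv2.imwrite('pics/top9.png',t:=vision.capture('top')); cv2.imwrite('pics/scene9.png',s:=vision.capture('scene'))
crop(s,250,165,390,285,5,'pics/e5.png');crop(t,225,115,335,215,7,'pics/e6.png')
"
```

```text
t 28.7 tcp [543.8 -77.3  68.5] jaw -98.58 xax [-0.051 -0.048 -0.998] F [-0.1 -0.3  0.2] w 58.0 j [ 13.8  19.2 -25.7   2.7 -48.6  65.7]
t 29.5 tcp [541.9 -19.8 238.5] jaw -98.84 xax [-0.051 -0.049 -0.997] F [ 0.6 -0.9 -0.6] w 57.9 j [ 19.8   9.5 -13.7   1.7 -70.6  60.6]
t 30.3 tcp [491.  265.5 244.9] jaw -98.82 xax [-0.045 -0.045 -0.998] F [-0.1 -0.1  0.5] w 57.8 j [ 48.4  11.1  -9.9  -0.2 -72.6  32.8]
```

View pics/e5.png

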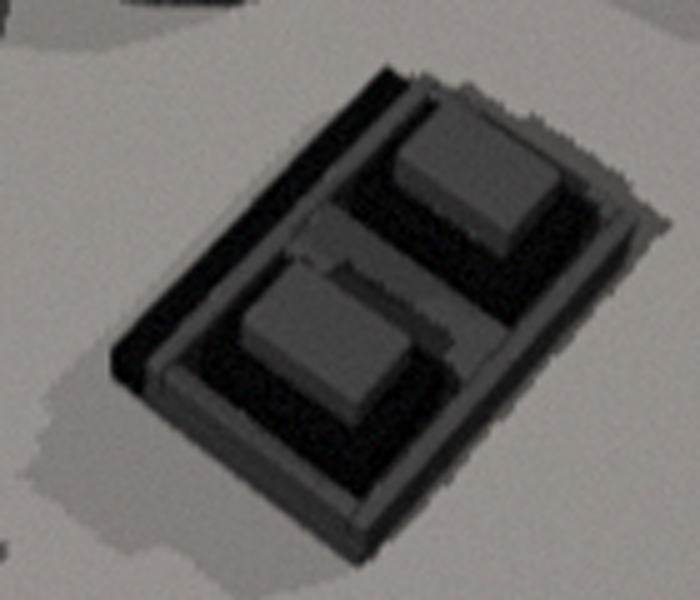

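View pics/e6.png

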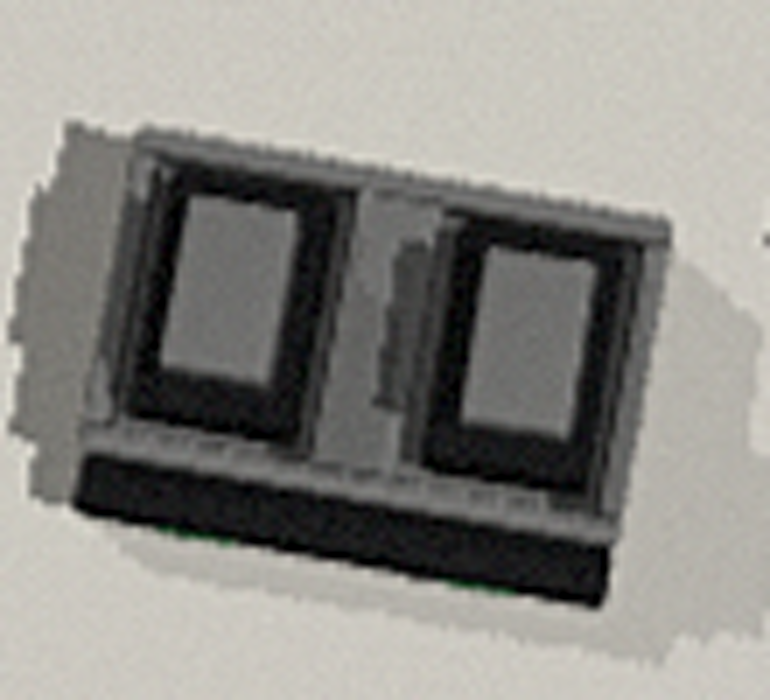

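View pics/scene9.png

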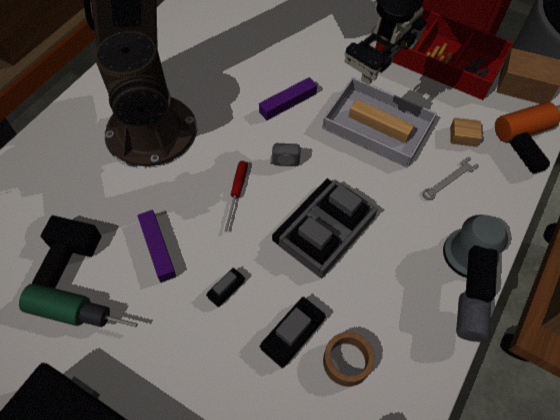

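```bash
python3 -c "
from h import *
a=fit('top',[(185,195),(298,208),(270,388),(160,375)],7,(225,115),.088,'fixed')
b=fit('top',[(487,247),(597,260),(572,440),(460,424)],7,(225,115),.088,'new')
print(np.linalg.norm(a.mean(0)-b.mean(0)))
k=[(445,100),(560,178),(512,238),(397,155)];
c=fit('scene',k,5,(250,165),.088,'fixedS'); d=fit('scene',[(292,262),(412,340),(358,402),(242,322)],5,(250,165),.088,'newS')
print(c.mean(0)-d.mean(0),a.mean(0)-b.mean(0)); st()
"
```

```text
fixed c [557.1  35.3] sides [42.2, 67.9, 40.9, 67.8] ang [-95.4, 172.5, 84.4, -6.4]
new c [540.3 -76.2] sides [41.0, 67.7, 41.7, 66.7] ang [-95.6, 173.1, 83.0, -7.5]
112.81997602887728
fixedS c [556.   28.4] sides [65.1, 39.6, 65.9, 38.2] ang [-8.7, -96.0, 170.0, 83.0]
newS c [538.1 -81.3] sides [64.6, 39.2, 62.9, 37.9] ang [-5.8, -98.1, 173.1, 84.3]
[ 17.93164495 109.74723674] [ 16.80321855 111.56163694]
t 30.4 tcp [491.8 263.  244.9] jaw -98.9 xax [-0.045 -0.046 -0.998] F [ 1.1 -0.5 -0.7] w 58.1 j [ 48.1  11.1  -9.9  -0.2 -72.6  33. ]
```

The pack's block sits 112.8 mm from the fixed one (112 nominal). It is parallel to it and at matching height in both views. The batten lies flat in the tray, and the arm is well clear, so I'm handing the job in.

```bash
python3 -c "
from plant import close_job; print(close_job())"
```

```text
the job is handed in; nothing more can be done
None
```

I moved the pine offcut out of the free bay and laid it flat in the tray. I then gripped the matching pack by its grey block, lowered it in small steps until it touched the bay floor, and released it. I handed the job in at 30.4 s with the arm well clear; no verdict was reported.

**Last checks:**
- **Position:** in the top view the pack's block is 112.8 mm from the charging one (112 mm nominal) and parallel to it within about 1°.
- **Seating:** its centre is within about 1 mm of the measured bay centre. The block's size fits a top height of about 88 mm, so it looks fully seated.
- **Offcut:** the last scene picture shows it lying flat in the tray.

**What disagreed or went less than ideally:**
- **Camera mismatch:** the scene camera put the bay and both packs about 5–7 mm further towards -y than the top camera. It gave the spacing between the packs as about 111 mm.
- **Tool tilt:** the tool tilted about 4° while carrying the pack, and I could not command that back out. The pack settled flat as it met the bay floor, and I read no more than about 9 N at the wrist while setting it down.

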